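Fit the standpipe, then unscrew and hold the release-agent pot's cap

ROBOT

A 6-joint arm with a two-finger parallel gripper is mounted at the origin on the work surface. World frame = base frame: x ahead of the robot, y to its left, z up, the work surface at z = 0. Lengths are in m, angles in rad, forces in N, time in s.
With the tool pointing down it reaches from about 0.275 to 1 m from the base axis. Payload 8.4 kg.
Tool frame: the origin (TCP) lies at the very end of the fingers, on their centre line; the grasp point (between the pads) lies 19 mm behind it; z points along the fingers, y is the line along which they close (so a half turn about z gives the same grasp; the last joint's range is limited). The gripper opens to 85 mm and grips with 20 to 120 N. Pads are 22 mm wide; open, the fingers measure 114 mm over their backs; the gripper's body (76 mm by 85 mm) begins 54 mm behind the grasp point. The pads swing forward as they close: fully open they stand 13 mm farther back than shut.
Start: joints at [1.114, 0.353, 1.633, -0, 1.155, -0.002], TCP at [0.275, 0.561, 0.231] pointing down, gripper open.
Joint ranges: [-2.63, 2.63], [-0.92, 2.1], [0.06, 2.66], [-1.3, 4.44], [0, 2.69], [-3.02, 3.02]. Speed limits (rad/s): [2.22, 2.22, 2.79, 3.14, 3.14, 3.14].

INTERFACE

Orientations are given as a rotation vector (axis times angle).
In Python, from plant import arm gives the robot as it stands. The module is installed in compiled form; this text tells all that it offers.
- The arm moves only by the tool step_arm, never from a script. Its argument "steps" is a list of rows, each an object with "linear": the shift along the tool's x, y, z in m, a list of three; "turn": the turn, a rotation vector about the tool's x, y, z in degrees, a list of three. A call has 1 to 20 rows; each row shifts and turns the commanded pose from where the row before left it, along the tool's axes as they then stand; what a row does not reach is not made up. A row lasts 1/10 s, in which the tool goes at most 50 mm and 8.59 degrees, less where a joint would pass 70% of its speed; a pose out of reach is approached as far as the arm can. A call with a gripper value outside its range is refused whole. "fingers" is the closure, from 0 (fully open) to 1 (shut), set as the call begins (left out, the last holds). The fingers move at their own pace and stop on an object; "grip_force" is the grip in N (left out, the last holds). Time passes only in rows, so rows that do not move let the fingers close. It gives the time, the measured TCP pose, the force, the opening and the grip force at its end, in the units of the state.
- arm.get_state(): the state, without advancing time (a new reading comes with each control period).
- arm.camera(name): name is "side" or "top" or "wrist"; returns a dict with "frame" (400x640x3 uint8, red, green, blue), "mtx" (3x3 intrinsics, pixels), "k1" (the pictures are not rectified: a ray, as slopes to the right and down, at radius r is drawn at 1 + k1 r^2 times it, then the intrinsics apply), "extrinsics" (4x4, takes a point from world to camera coordinates); the wrist camera has in their place "T_tool_cam" (4x4, takes a point from camera to tool coordinates, whose origin is the TCP and whose axes are the flange's). Camera axes: x right, y up, looking along -z (the intrinsics and any distortion apply to the point x, -y, -z); pixel columns grow to the right and rows downward; lengths in m; the calibration is good to about 2 mm. A picture is of the moment at which its call begins: read the wrist's pose just before it. There is no depth.
- arm.sign_off(): hands the job in; it is judged then, once.
Trained networks look in a picture, given as the dict that the camera call returned (one of the last four; its "shot" number tells which), for a name from the list of things; names that differ only in an ending like _2 or _b are one class to them, and where a whole thing is asked for, a point or a joint stands for the part that bears it (a point fixed in the world has none). Each returns a list of dicts, best first, with "confidence" (0 to 1); they miss things now and then, are a little off and sometimes report something else, mostly with a low value. They report only what shows in the picture. A call takes as long as a camera call. They do not tell look-alikes from the thing itself.
- arm.boxes_of(picture, query): "box" ([centre column, centre row, width, height] in pixels, round what is visible of it).
- arm.masks_of(picture, query): "region" (400x640 bool, what is visible of it) and "box" ([centre column, centre row, width, height] in pixels, round what is visible of it).
The state is a dict: "time_s": time; "joint_pos": joint angles; "qd": joint speeds; "joint_torque": joint torques, N m; "position": TCP position; "eef_rot": TCP orientation; "ft_force": force on the tool from outside, world axes, zero at the start; "ft_torque": the same for the moment, N m; "width": opening from 0.0 (shut) to 1.0 (fully open); "finger_force": force on a finger pad.
Only numpy, scipy, OpenCV 4.12 (cv2) and the standard library are available. Lean on these libraries where they do the work, as an engineer would, in place of code of your own. Each camera call takes 0.05 s, during which the arm holds its last target. There are 200 camera calls.

TASK

Push the loose copper standpipe fully down onto the brass spigot of the blue release-agent pot and let go of it, then unscrew the pot's black cap by its orange bar: nobody knows whether its thread is right- or left-handed, so find by trying which way it loosens and never wrench it off. Lift the cap straight up off its neck and finish still holding it, level and still, directly above the neck with at least 5 cm between where it sat and where it is held. Leave the standpipe in place and everything else on the bench alone.

Things in the scene. Friction and masses are not known exactly. Their poses are not given: they have to be found in the camera images.
- pot: Blue steel pot fixed to the bench, base 135 x 275 mm; origin on the bench under the axis of its capped neck, z up. Along its own y: neck at 0, sealed red turret (60 mm wide, 121 mm high, fixed) at +88 mm, brass spigot at -100 mm on a ledge 50 mm high. The main body is 85 mm high and ends at y = -55 mm, where the ledge begins. Its yaw is within 0.4 rad of the robot's frame.
- spigot_base (a point): Foot of the upright brass spigot, on its axis, on the ledge 50 mm above the bench. The spigot is 18 mm in diameter and 38 mm high, the top 10 mm tapering to 10 mm. The cap's rim is 72 mm from the spigot's axis, so fingers that close along the pot's x have the most room here.
- neck_top (a point): Centre of the top of the pot's neck, 115 mm above the bench; the neck is under the cap. Same axes as the pot.
- cap_grip (a point): Centre of the cap's orange bar grip: 50 mm long (own x), 18 mm wide (own y), 30 mm high, standing on the black cap's top face, which is 15 mm below this point. The cap is 56 mm in diameter and 26 mm high under the bar, about 110 g in all. Seated, this point is 19 mm above the neck's top. Own z is up along the cap's axis. At the start the bar lies along the pot's x.
- sleeve_mid (a point): Centre of the loose copper standpipe, a rigid tube 100 mm long, 30 mm outside and 21 mm inside diameter, 120 g or so, standing on end on the bench to the robot's right of the pot; own z is its axis. Fully home on the spigot its foot rests on the ledge and this point is 50 mm above the spigot's foot.
- cap: The same cap; origin on its axis, 41 mm below the bar's centre. Quick lug thread, screwed tight at the start. The tightening way it stops hard within 0.2 rad; the loosening way it turns freely without rising, is free to lift straight off from about 0.75 to 1.1 rad (aim at 0.95) and then stops hard. Which way loosens, seen from above, changes from start to start and cannot be seen.
- sleeve: The same standpipe; origin at the centre of its lower end.
- can: Bystander: yellow can, 52 mm diameter, 110 mm high, behind the pot (further from the robot); origin at its foot.
- jar: Bystander: jar, 60 mm diameter, 80 mm high, at the far right; origin at its foot.
- pliers: Bystander: pliers lying at the near right, about 150 mm long, 14 mm high; origin at the pivot.
- brush: Bystander: brush lying at the near left, 200 mm long; origin at its middle, on the bench.
Things that resemble listed ones, but are neither listed nor needed, are in the scene too. Leave any turquoise look-alike of the cap alone. Of the things shaped like the sleeve, the copper one is meant.

How it is judged:
By the outcome, as a careful person would: the job done as asked, in the order asked, and still so for the second after the job is handed in, while the arm keeps its last pose, push and grip.
It also fails if it takes over 61 s, if anything falls off the work surface, if the arm or the gripper's body presses on something with over 40 N, if the wrist force passes 120 N, or if a joint passes its speed limit or range.

## Working session

There is one attempt and no reset: what is moved stays moved. The work goes in short steps, Python scripts to look and compute and a tool call to move; the robot and the scene stay as the last step left them, time stands still between calls to the robot, and variables do not carry over. Pictures are saved under pics/ and viewed, at most 10 in all, crops included, and the job is handed in when it is done.

Besides the shell and the picture viewer there is one more tool, called as name(argument=value, ...), one argument or row to a line, values as JSON. step_arm: Moves the arm, as the interface text tells. Its arguments: {"type":"object","properties":{"steps":{"type":"array","items":{"type":"object","properties":{"linear":{"type":"array","items":{"type":"number"}},"turn":{"type":"array","items":{"type":"number"}}}}},"fingers":{"type":"number"},"grip_force":{"type":"number"}},"required":["steps"]}

```bash
mkdir -p pics
cat > h.py <<'E'
import numpy as np, cv2
from plant import arm
from scipy.spatial.transform import Rotation as R
def snap(n,f=None):
    s=arm.get_state(); p=arm.camera(n)
    if f: cv2.imwrite('pics/'+f,p['frame'][:,:,::-1])
    if n=='wrist':
        T=np.eye(4);T[:3,:3]=R.from_rotvec(s['eef_rot']).as_matrix();T[:3,3]=s['position']
        p['c2w']=T@np.array(p['T_tool_cam'])
    else: p['c2w']=np.linalg.inv(p['extrinsics'])
    return p
def ray(p,uv):
    K=np.array(p['mtx']); d=(np.array(uv,float)-K[:2,2])/[K[0,0],K[1,1]]
    u=d.copy()
    for _ in range(20): u=d/(1+p['k1']*(u@u))
    v=p['c2w'][:3,:3]@np.array([u[0],-u[1],-1]); return p['c2w'][:3,3],v
def atz(p,uv,z):
    o,v=ray(p,uv); return o+v*(z-o[2])/v[2]
def proj(p,X):
    c=np.linalg.inv(p['c2w'])@np.append(X,1); u=np.array([c[0],-c[1]])/-c[2]
    u=u*(1+p['k1']*(u@u)); K=np.array(p['mtx']); return K[:2,:2]@u*1.0+K[:2,2]
E
python3 - <<'E'
from h import *
for n in('top','side'):
    p=snap(n,n+'0.png'); print(n,p['c2w'].round(3).tolist(),p['k1'])
    for q in('pot','cap','cap_grip','sleeve','spigot_base','can','jar'):
        for b in arm.boxes_of(p,q)[:3]: print(q,round(b['confidence'],2),np.round(b['box']), atz(p,b['box'][:2],0.1).round(3))
s=arm.get_state();print(s['eef_rot'],s['ft_force'],s['width'],s['time_s'])
E
```

```text
top [[0.006, 0.992, -0.13, 0.412], [-1.0, 0.009, 0.024, 0.067], [0.025, 0.13, 0.991, 1.155], [0.0, 0.0, 0.0, 1.0]] -0.049064006605447574
pot 0.84 [289. 190. 104.  69.] [0.594 0.123 0.1  ]
cap 0.7 [290. 183.  18.  22.] [0.613 0.119 0.1  ]
cap 0.68 [291. 132.  17.  21.] [0.757 0.121 0.1  ]
cap 0.46 [292. 192. 101.  70.] [0.59  0.115 0.1  ]
cap_grip 0.87 [291. 134.  18.  28.] [0.754 0.119 0.1  ]
cap_grip 0.8 [287. 186.  18.  22.] [0.606 0.127 0.1  ]
sleeve 0.76 [431. 217.  18.  15.] [ 0.524 -0.266  0.1  ]
sleeve 0.75 [453. 221.  22.  10.] [ 0.514 -0.329  0.1  ]
spigot_base 0.8 [289. 192. 100.  69.] [0.587 0.124 0.1  ]
can 0.68 [259. 150.  21.  28.] [0.706 0.208 0.1  ]
jar 0.69 [403. 162.  23.  28.] [ 0.677 -0.193  0.1  ]
side [[0.948, 0.211, -0.24, 0.244], [-0.318, 0.673, -0.667, -0.773], [0.021, 0.709, 0.705, 0.968], [0.0, 0.0, 0.0, 1.0]] -0.05872259380185205
pot 0.8 [331. 193.  77.  75.] [0.582 0.054 0.1  ]
cap 0.77 [332. 173.  15.  26.] [0.618 0.142 0.1  ]
cap 0.71 [378. 186.  16.  17.] [0.735 0.038 0.1  ]
cap_grip 0.77 [378. 186.  16.  22.] [0.737 0.039 0.1  ]
cap_grip 0.73 [333. 172.  13.  22.] [0.623 0.144 0.1  ]
sleeve 0.69 [360. 317.  11.  27.] [ 0.503 -0.366  0.1  ]
sleeve 0.52 [353. 296.  14.  30.] [ 0.511 -0.306  0.1  ]
spigot_base 0.68 [331. 195.  76.  75.] [0.579 0.045 0.1  ]
can 0.81 [354. 164.  13.  34.] [0.706 0.163 0.1  ]
jar 0.91 [402. 259.  20.  35.] [ 0.678 -0.243  0.1  ]
[-7.08311196e-01 -3.06066891e+00 -5.86521183e-05] [-0.52913295 -0.20711832 -0.10667846] 1.005219395686126 0.8
```

```bash
python3 -c "
import cv2
a=cv2.imread('pics/top0.png')[100:260,210:490];b=cv2.imread('pics/side0.png')[130:340,260:460]
cv2.imwrite('pics/m.png',cv2.vconcat([cv2.resize(a,(520,297)),cv2.resize(b,(520,546))])[:840] if 0 else cv2.hconcat([cv2.resize(a,(490,280),interpolation=2),cv2.resize(b,(300,315),interpolation=2)[:280]]))"
```

```text
(no output)
```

View pics/m.png

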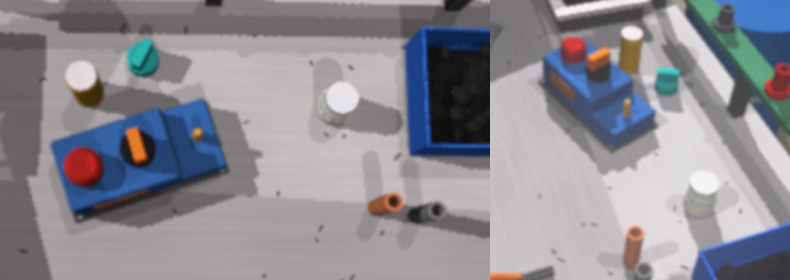

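The picture (left top view, right side view) shows the pot: cap at top-view pixel (288,184), brass spigot at (323,177) and red turret at (257,195). The copper sleeve is at (430,216), with a grey look-alike beside it at (453,221). The turquoise cap look-alike is at (291,132).

Run:
```python
from h import *
def tri(a,ua,b,ub):
    A=[];B=[]
    for p,u in((a,ua),(b,ub)):
        o,v=ray(p,u);v=v/np.linalg.norm(v);P=np.eye(3)-np.outer(v,v);A.append(P);B.append(P@o)
    return np.linalg.lstsq(np.vstack(A),np.hstack(B),rcond=None)[0]
t=snap('top');s=snap('side')
def best(p,q,near):
    L=arm.masks_of(p,q); L.sort(key=lambda m:np.hypot(*(np.array(m['box'][:2])-near))); m=L[0]
    ys,xs=np.nonzero(m['region']); return np.array([xs.mean(),ys.mean()]),m['box']
for q,nt,ns in(('sleeve',(431,216),(353,296)),('sleeve',(453,221),(360,317)),('cap_grip',(287,186),(333,172))):
    ut,bt=best(t,q,nt);us,bs=best(s,q,ns);print(q,ut,us,tri(t,ut,s,us).round(4),np.round(bt),np.round(bs))
print('spig',atz(t,(322.6,176.5),.085),'turret',atz(t,(257.5,195),.121))
```

```text
sleeve [430.33532934 216.62275449] [355.40776699 293.72491909] [ 0.5305 -0.279   0.0563] [431. 216.  22.  13.] [353. 295.  11.  30.]
sleeve [453.65116279 221.44186047] [360.54849498 318.65886288] [ 0.5172 -0.3477  0.0524] [453. 222.  17.  13.] [360. 319.  13.  26.]
cap_grip [287.49710983 184.71965318] [332.171875 174.0375  ] [0.6092 0.1257 0.111 ] [290. 184.  21.  23.] [333. 175.  16.  23.]
spig [0.63593971 0.03049435 0.085     ] turret [0.57630578 0.20515355 0.121     ]
```

step_arm(
  steps=[
    {"linear":[-0.033,-0.0355,0]},
    {"linear":[-0.033,-0.0355,0]},
    {"linear":[-0.033,-0.0355,0]},
    {"linear":[-0.033,-0.0355,0]},
    {"linear":[-0.033,-0.0355,0]},
    {"linear":[-0.033,-0.0355,0]},
    {"linear":[-0.033,-0.0355,0]},
    {"linear":[-0.033,-0.0355,0]},
    {"linear":[-0.033,-0.0355,0]},
    {"linear":[-0.033,-0.0355,0]},
    {"linear":[-0.033,-0.0355,0]},
    {"linear":[-0.033,-0.0355,0]},
    {"linear":[-0.033,-0.0355,0]},
    {"linear":[-0.033,-0.0355,0]},
    {"linear":[-0.033,-0.0355,0]},
    {"linear":[-0.033,-0.0355,0]},
    {"linear":[-0.033,-0.0355,0]},
    {"linear":[0,0,0]},
  ],
  fingers=0,
)

```text
schema error: expected keys linear, turn
```

step_arm(
  steps=[
    {"turn":[0,0,7.5]},
    {"turn":[0,0,7.5]},
    {"turn":[0,0,7.5]},
    {"turn":[0,0,7.5]},
    {"turn":[0,0,7.5]},
    {"turn":[0,0,7.5]},
    {"linear":[0,0,0]},
    {"linear":[0,0,0]},
  ],
)

```text
schema error: expected keys linear, turn
```

Run:
```python
from h import *
p=snap('wrist','w1.png');s=arm.get_state()
print(np.round(s['position'],4),s['joint_pos'],R.from_rotvec(s['eef_rot']).as_matrix().round(3).tolist());print(np.round(p['T_tool_cam'],3).tolist())
for m in arm.masks_of(p,'sleeve'):
    print(m['confidence'],np.round(m['box']),atz(p,m['box'][:2],.05).round(4))
```

```text
[0.2746 0.5615 0.2313] [ 1.11356367e+00  3.53003612e-01  1.63339547e+00  3.98663064e-06
  1.15520783e+00 -2.38010980e-03] [[-0.898, 0.439, -0.0], [0.439, 0.898, -0.0], [0.0, -0.0, -1.0]]
[[-0.0, 0.963, 0.268, 0.067], [1.0, 0.0, -0.0, -0.0], [-0.0, 0.268, -0.963, -0.143], [0.0, 0.0, 0.0, 1.0]]
0.41 [253. 325. 106.  47.] [0.3954 0.4282 0.05  ]
```

View pics/w1.png

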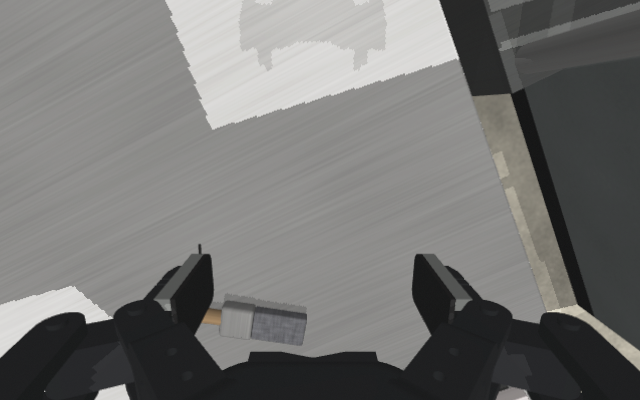

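The picture shows the brush head at (265,320) near the fingers. The moves were refused because each row needs both keys, so I'm resending them.

step_arm(
  steps=[
    {"linear":[-0.033,-0.0355,0],"turn":[0,0,0]},
    {"linear":[-0.033,-0.0355,0],"turn":[0,0,0]},
    {"linear":[-0.033,-0.0355,0],"turn":[0,0,0]},
    {"linear":[-0.033,-0.0355,0],"turn":[0,0,0]},
    {"linear":[-0.033,-0.0355,0],"turn":[0,0,0]},
    {"linear":[-0.033,-0.0355,0],"turn":[0,0,0]},
    {"linear":[-0.033,-0.0355,0],"turn":[0,0,0]},
    {"linear":[-0.033,-0.0355,0],"turn":[0,0,0]},
    {"linear":[-0.033,-0.0355,0],"turn":[0,0,0]},
    {"linear":[-0.033,-0.0355,0],"turn":[0,0,0]},
    {"linear":[-0.033,-0.0355,0],"turn":[0,0,0]},
    {"linear":[-0.033,-0.0355,0],"turn":[0,0,0]},
    {"linear":[-0.033,-0.0355,0],"turn":[0,0,0]},
    {"linear":[-0.033,-0.0355,0],"turn":[0,0,0]},
    {"linear":[-0.033,-0.0355,0],"turn":[0,0,0]},
    {"linear":[-0.033,-0.0355,0],"turn":[0,0,0]},
    {"linear":[-0.033,-0.0355,0],"turn":[0,0,0]},
  ],
  fingers=0,
)

```text
time_s: 3.0
position: [0.5137, -0.2293, 0.2314]
eef_rot: [0.709, 3.06, 0.0]
ft_force: [0.8, 0.4, -0.3]
width: 1.002
finger_force: 0.0
```

step_arm(
  steps=[
    {"linear":[0,0,0],"turn":[0,0,7.5]},
    {"linear":[0,0,0],"turn":[0,0,7.5]},
    {"linear":[0,0,0],"turn":[0,0,7.5]},
    {"linear":[0,0,0],"turn":[0,0,7.5]},
    {"linear":[0,0,0],"turn":[0,0,7.5]},
    {"linear":[0,0,0],"turn":[0,0,7.5]},
    {"linear":[0,0,0],"turn":[0,0,0]},
    {"linear":[0,0,0],"turn":[0,0,0]},
  ],
)

```text
time_s: 3.8
position: [0.5134, -0.2271, 0.2313]
eef_rot: [1.821, 2.56, 0.0]
ft_force: [0.3, 0.2, 0.6]
width: 0.999
finger_force: 0.0
```

Run:
```python
from h import *
p=snap('wrist','w2.png');s=arm.get_state()
print(s['time_s'],np.round(s['position'],4),s['joint_pos'],R.from_rotvec(s['eef_rot']).as_matrix().round(3).tolist())
for m in arm.masks_of(p,'sleeve'):
    print(m['confidence'],np.round(m['box']),atz(p,m['box'][:2],.1).round(4))
```

```text
3.85 [ 0.5134 -0.2271  0.2313] [-4.19141212e-01  2.54613984e-01  1.77117985e+00 -1.74044642e-05
  1.11574678e+00 -7.53312340e-01] [[-0.328, 0.945, 0.0], [0.945, 0.328, -0.0], [-0.0, 0.0, -1.0]]
0.75 [310. 237.  32.  58.] [ 0.5255 -0.2671  0.1   ]
0.72 [274. 292.  40.  70.] [ 0.5113 -0.329   0.1   ]
```

View pics/w2.png

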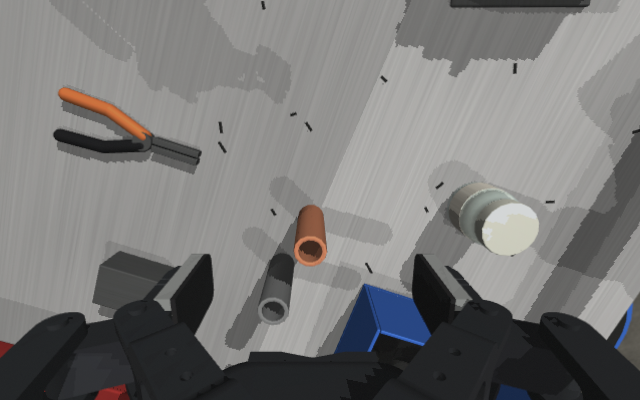

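The copper tube's mouth is centred at (310,250) with its foot at (311,210). The grey tube's mouth is at (274,310).

Run:
```python
from h import *
p=snap('wrist');s=arm.get_state();M=R.from_rotvec(s['eef_rot']).as_matrix()
c=atz(p,(310.5,250.5),.1);print(c, atz(p,(274,310.5),.1), (M.T@(c-s['position'])).round(4))
for z,dx in((0,0),(.1,0)): print(proj(p,[c[0],c[1],z]))
```

```text
[ 0.53000828 -0.27927961  0.1       ] [ 0.51754023 -0.34774159  0.1       ] [-0.0547 -0.0014  0.1313]
[311.01318333 215.57331625]
[310.5 250.5]
```

step_arm(
  steps=[
    {"linear":[-0.0275,-0.0007,0],"turn":[0,0,0]},
    {"linear":[-0.0272,-0.0007,0],"turn":[0,0,0]},
    {"linear":[0,0,0],"turn":[0,0,0]},
    {"linear":[0,0,0.035],"turn":[0,0,0]},
    {"linear":[0,0,0.035],"turn":[0,0,0]},
    {"linear":[0,0,0.035],"turn":[0,0,0]},
    {"linear":[0,0,0.035],"turn":[0,0,0]},
    {"linear":[0,0,0.035],"turn":[0,0,0]},
    {"linear":[0,0,0],"turn":[0,0,0]},
    {"linear":[0,0,0],"turn":[0,0,0]},
  ],
)

```text
time_s: 4.95
position: [0.5296, -0.2789, 0.0565]
eef_rot: [-1.824, -2.556, 0.0]
ft_force: [0.7, -0.2, 0.1]
width: 1.003
finger_force: 0.0
```

step_arm(
  steps=[
    {"linear":[0,0,0],"turn":[0,0,0]},
    {"linear":[0,0,0],"turn":[0,0,0]},
    {"linear":[0,0,0],"turn":[0,0,0]},
    {"linear":[0,0,0],"turn":[0,0,0]},
    {"linear":[0,0,0],"turn":[0,0,0]},
    {"linear":[0,0,0],"turn":[0,0,0]},
    {"linear":[0,0,0],"turn":[0,0,0]},
    {"linear":[0,0,0],"turn":[0,0,0]},
  ],
  fingers=1,
  grip_force=60,
)

```text
time_s: 5.75
position: [0.5304, -0.2797, 0.0574]
eef_rot: [1.825, 2.555, 0.0]
ft_force: [-1.0, 0.6, 7.7]
width: 0.33
finger_force: 58.5
```

step_arm(
  steps=[
    {"linear":[0,0,-0.03],"turn":[0,0,0]},
    {"linear":[0,0,-0.03],"turn":[0,0,0]},
    {"linear":[0,0,-0.03],"turn":[0,0,0]},
    {"linear":[0,0,-0.03],"turn":[0,0,0]},
    {"linear":[0.024,0.0287,0],"turn":[0,0,0]},
    {"linear":[0.024,0.0287,0],"turn":[0,0,0]},
    {"linear":[0.024,0.0287,0],"turn":[0,0,0]},
    {"linear":[0.024,0.0287,0],"turn":[0,0,0]},
    {"linear":[0.024,0.0287,0],"turn":[0,0,0]},
    {"linear":[0.024,0.0287,0],"turn":[0,0,0]},
    {"linear":[0.024,0.0287,0],"turn":[0,0,0]},
    {"linear":[0,0,0],"turn":[0,0,0]},
    {"linear":[0,0,0],"turn":[0,0,0]},
    {"linear":[0,0,0],"turn":[0,0,0]},
  ],
)

```text
time_s: 7.15
position: [0.6646, -0.0559, 0.1761]
eef_rot: [-1.826, -2.556, 0.001]
ft_force: [-0.6, -0.4, -1.0]
width: 0.33
finger_force: 59.7
```

Run:
```python
from h import *
p=snap('wrist','w3.png');s=arm.get_state()
print(s['time_s'],np.round(s['position'],4),s['joint_pos'],s['eef_rot'],s['width'],s['ft_force'])
print('pred spig tip',proj(p,[.636,.0305,.088]))
for q in('cap','cap_grip','sleeve'):
  for m in arm.masks_of(p,q)[:3]: print(q,m['confidence'],np.round(m['box']),atz(p,m['box'][:2],.13).round(4))
```

```text
7.2 [ 0.6646 -0.0562  0.1762] [-8.64227349e-02  4.69271500e-01  1.58551947e+00 -3.15990203e-04
  1.08740859e+00 -4.16022301e-01] [-1.82649667e+00 -2.55560688e+00  8.63464978e-04] 0.329775314937133 [ 0.16743429  0.27008541 -0.65582552]
pred spig tip [313.42947765  69.25736823]
cap 0.96 [529.  32. 104.  65.] [0.7362 0.0786 0.13  ]
cap 0.73 [297. 344.  62.  24.] [ 0.6826 -0.1386  0.13  ]
cap_grip 0.89 [527.  33. 103.  67.] [0.7353 0.0779 0.13  ]
cap_grip 0.38 [312. 274.  82. 148.] [ 0.675  -0.0867  0.13  ]
sleeve 0.83 [312. 273.  87. 145.] [ 0.6753 -0.0864  0.13  ]
```

View pics/w3.png

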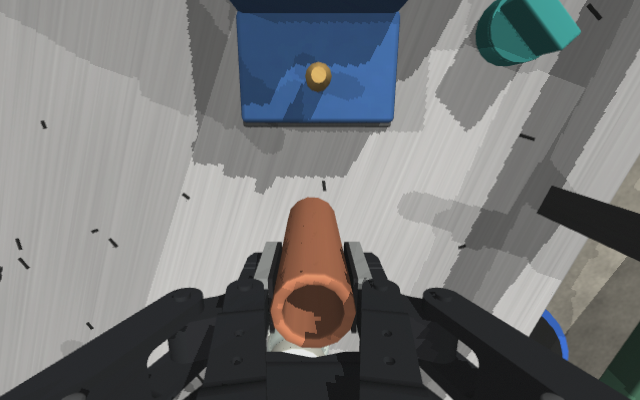

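The spigot tip is centred at (318.5,74.5) and the ledge edges line up with the picture, so the yaw is right. The held tube's upper mouth is centred at (314,310).

Run:
```python
from h import *
p=snap('wrist');s=arm.get_state();M=R.from_rotvec(s['eef_rot']).as_matrix()
P=np.array(s['position'])
g=atz(p,(318.5,74.5),.088);m=atz(p,(314,310),P[2]-.0574+.1);g2=atz(p,(318.5,77.5),.078)
print('spig',g,g2,'mouth',m,'tcp',P,(M.T@(g-m)).round(4),(M.T@(g-P)).round(4))
f=[P[0],P[1],P[2]-.0574]; print('foot far edge pred',proj(p,np.array(f)+M[:,0]*.015), proj(p,f))
a=atz(p,(244,119),.05);b=atz(p,(393,119.5),.05);print(np.arctan2(*(b-a)[1::-1]),np.arctan2(M[1,1],M[0,1]),np.linalg.norm(a-b))
```

```text
spig [0.64062168 0.02830645 0.088     ] [0.64111202 0.02740917 0.078     ] mouth [ 0.66572514 -0.05549723  0.21900814] tcp [ 0.66503316 -0.05607041  0.17640814] [0.0874 0.0034 0.131 ] [0.0877 0.0042 0.0884]
foot far edge pred [312.01828957 195.12452926] [312.03417628 218.17717291]
0.32580430694266505 0.32943411448571414 0.1163902721202489
```

step_arm(
  steps=[
    {"linear":[0.03,0.0013,0],"turn":[0,0,0]},
    {"linear":[0.03,0.0013,0],"turn":[0,0,0]},
    {"linear":[0.0275,0.0012,0],"turn":[0,0,0]},
    {"linear":[0,0,0],"turn":[0,0,0]},
    {"linear":[0,0,0],"turn":[0,0,0]},
    {"linear":[0,0,0.012],"turn":[0,0,0]},
    {"linear":[0,0,0.012],"turn":[0,0,0]},
    {"linear":[0,0,0.006],"turn":[0,0,0]},
    {"linear":[0,0,0.004],"turn":[0,0,0]},
    {"linear":[0,0,0],"turn":[0,0,0]},
  ],
)

```text
time_s: 8.4
position: [0.6401, 0.0285, 0.1412]
eef_rot: [-1.825, -2.555, 0.002]
ft_force: [-0.4, 0.7, -2.1]
width: 0.329
finger_force: 59.6
```

Run:
```python
from h import *
t=snap('top','t4.png');s=snap('side','s4.png');st=arm.get_state();print(st['position'],st['ft_force'],st['ft_torque'])
for p in(t,s): print(proj(p,[.6406,.0283,.07]))
i=lambda p,u:cv2.resize(p['frame'][int(u[1])-35:int(u[1])+35,int(u[0])-35:int(u[0])+35],(390,390),interpolation=2)
cv2.imwrite('pics/m4.png',cv2.hconcat([i(t,proj(t,[.6406,.0283,.07])),i(s,proj(s,[.6406,.0283,.07]))])[:,:,::-1])
```

```text
[0.64067546 0.02866577 0.14228748] [ 0.49687321  0.56555024 -2.35441497] [ 0.06403597 -0.01398038 -0.03390426]
[323.19732068 175.97707978]
[350.66459619 201.42229641]
```

View pics/m4.png

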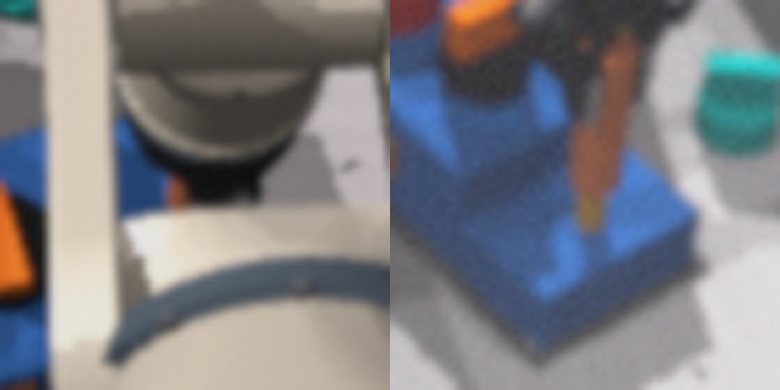

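The right half (side view) shows the tube's foot at (597,180) just over the spigot at (590,215), so I'll keep going down.

step_arm(
  steps=[
    {"linear":[0,0,0.003],"turn":[0,0,0]},
    {"linear":[0,0,0.003],"turn":[0,0,0]},
    {"linear":[0,0,0.003],"turn":[0,0,0]},
    {"linear":[0,0,0.003],"turn":[0,0,0]},
    {"linear":[0,0,0],"turn":[0,0,0]},
  ],
)

```text
time_s: 9.0
position: [0.6402, 0.0288, 0.1297]
eef_rot: [-1.825, -2.556, 0.001]
ft_force: [0.0, -0.5, -2.2]
width: 0.333
finger_force: 59.6
```

step_arm(
  steps=[
    {"linear":[0,0,0.004],"turn":[0,0,0]},
    {"linear":[0,0,0.004],"turn":[0,0,0]},
    {"linear":[0,0,0.004],"turn":[0,0,0]},
    {"linear":[0,0,0.004],"turn":[0,0,0]},
    {"linear":[0,0,0],"turn":[0,0,0]},
  ],
)

```text
time_s: 9.5
position: [0.64, 0.0288, 0.1135]
eef_rot: [-1.825, -2.556, 0.001]
ft_force: [-0.3, -1.0, -1.9]
width: 0.329
finger_force: 59.6
```

step_arm(
  steps=[
    {"linear":[0,0,0.002],"turn":[0,0,0]},
    {"linear":[0,0,0.002],"turn":[0,0,0]},
    {"linear":[0,0,0.002],"turn":[0,0,0]},
    {"linear":[0,0,0.002],"turn":[0,0,0]},
    {"linear":[0,0,0],"turn":[0,0,0]},
  ],
)

```text
time_s: 10.0
position: [0.6407, 0.0288, 0.1074]
eef_rot: [1.825, 2.556, 0.0]
ft_force: [-4.0, -0.0, 9.6]
width: 0.332
finger_force: 60.9
```

step_arm(
  steps=[
    {"linear":[0,0,0.0015],"turn":[0,0,0]},
    {"linear":[0,0,0.0015],"turn":[0,0,0]},
    {"linear":[0,0,0],"turn":[0,0,0]},
  ],
)

```text
time_s: 10.3
position: [0.641, 0.0288, 0.1073]
eef_rot: [1.825, 2.556, 0.001]
ft_force: [-11.7, 0.5, 32.7]
width: 0.331
finger_force: 64.0
```

step_arm(
  steps=[
    {"linear":[0,0,-0.003],"turn":[0,0,0]},
    {"linear":[0,0,0],"turn":[0,0,0]},
    {"linear":[0,0,0],"turn":[0,0,0]},
    {"linear":[0,0,0],"turn":[0,0,0]},
    {"linear":[0,0,0],"turn":[0,0,0]},
    {"linear":[0,0,0],"turn":[0,0,0]},
    {"linear":[0,0,0],"turn":[0,0,0]},
  ],
  fingers=0,
)

```text
time_s: 11.0
position: [0.6405, 0.0288, 0.1061]
eef_rot: [-1.826, -2.556, 0.0]
ft_force: [-0.3, -0.3, 0.1]
width: 1.001
finger_force: 0.0
```

step_arm(
  steps=[
    {"linear":[0,0,-0.02],"turn":[0,0,0]},
    {"linear":[0,0,-0.035],"turn":[0,0,0]},
    {"linear":[0,0,-0.035],"turn":[0,0,0]},
    {"linear":[0,0,-0.035],"turn":[0,0,0]},
    {"linear":[0,0,-0.03],"turn":[0,0,0]},
    {"linear":[0,0,0],"turn":[0,0,8.2]},
    {"linear":[0,0,0],"turn":[0,0,8.2]},
    {"linear":[0,0,0],"turn":[0,0,8.2]},
    {"linear":[0,0,0],"turn":[0,0,8.2]},
    {"linear":[0,0,0],"turn":[0,0,8.2]},
    {"linear":[0,0,0],"turn":[0,0,8.2]},
    {"linear":[0,0,0],"turn":[0,0,8.2]},
    {"linear":[0,0,0],"turn":[0,0,8.2]},
    {"linear":[0,0,0],"turn":[0,0,8.2]},
    {"linear":[0,0,0],"turn":[0,0,8.2]},
    {"linear":[0,0,0],"turn":[0,0,8.0]},
    {"linear":[0,-0.035,0],"turn":[0,0,0]},
    {"linear":[0,-0.035,0],"turn":[0,0,0]},
    {"linear":[0,-0.03,0],"turn":[0,0,0]},
    {"linear":[0,0,0],"turn":[0,0,0]},
  ],
)

```text
time_s: 13.0
position: [0.6069, 0.1263, 0.2613]
eef_rot: [-3.097, -0.521, 0.001]
ft_force: [0.0, -0.6, -0.4]
width: 1.002
finger_force: 0.0
```

Run:
```python
from h import *
p=snap('wrist','w5.png');s=arm.get_state();P=s['position'];M=R.from_rotvec(s['eef_rot']).as_matrix()
print(s['time_s'],np.round(P,4),s['joint_pos'],M.round(3).tolist())
print(proj(p,[.608,.123,.149]))
for q in('cap_grip','cap'):
  for m in arm.masks_of(p,q)[:3]:
    g=atz(p,m['box'][:2],.149); print(q,m['confidence'],np.round(m['box']),g.round(4),(M.T@(g-P)).round(4))
```

```text
13.05 [0.6076 0.1248 0.2613] [2.00090232e-01 3.19650527e-01 1.61220486e+00 1.72811218e-05
 1.20984843e+00 1.43776753e+00] [[0.945, 0.327, -0.0], [0.327, -0.945, -0.0], [-0.0, -0.0, -1.0]]
[316.04867616 197.66656526]
cap_grip 0.76 [312. 190.  60.  76.] [0.6127 0.1282 0.149 ] [ 0.006  -0.0015  0.1123]
cap_grip 0.64 [368.  21.  54.  43.] [0.738  0.1306 0.149 ] [0.1251 0.0371 0.1123]
cap 0.92 [373.  22.  55.  44.] [0.7386 0.1273 0.149 ] [0.1246 0.0404 0.1123]
cap 0.87 [317. 190.  58.  76.] [0.6139 0.1239 0.149 ] [0.0057 0.0028 0.1123]
cap 0.55 [311. 171. 262. 129.] [0.6265 0.1336 0.149 ] [ 0.0208 -0.0022  0.1123]
```

View pics/w5.png

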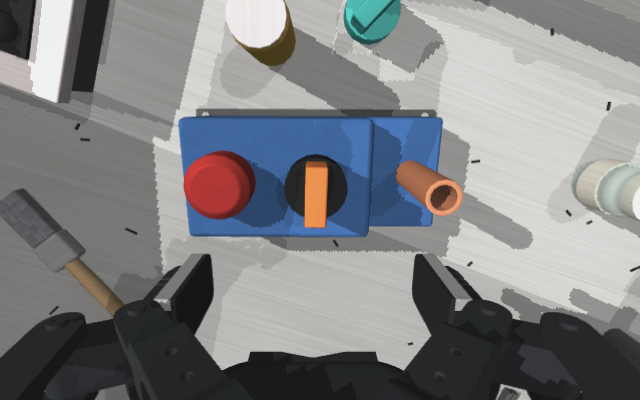

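The orange bar's top runs from (305,165) to (328,227), centred at (316,196). The tube stands on the ledge with its mouth at (444,194).

Run:
```python
from h import *
p=snap('wrist');s=arm.get_state();P=s['position'];M=R.from_rotvec(s['eef_rot']).as_matrix()
g=atz(p,(316.5,196),.149); print(P,g,(M.T@(g-P)).round(4))
print('tube mouth',proj(p,[.6408,.0287,.15]),atz(p,(444,194),.15),'foot',proj(p,[.6408,.0287,.05]))
```

```text
[0.60835161 0.12264469 0.26124895] [0.61078659 0.11967985 0.149     ] [0.0013 0.0035 0.1123]
tube mouth [438.5331082  197.78920189] [0.64498994 0.02595562 0.15      ] foot [404.78514991 173.57601751]
```

step_arm(
  steps=[
    {"linear":[0,0.001,0],"turn":[0,0,0]},
    {"linear":[0,0,0.01],"turn":[0,0,0]},
    {"linear":[0,0,0.03],"turn":[0,0,0]},
    {"linear":[0,0,0.03],"turn":[0,0,0]},
    {"linear":[0,0,0.03],"turn":[0,0,0]},
    {"linear":[0,0,0.02],"turn":[0,0,0]},
    {"linear":[0,0,0.018],"turn":[0,0,0]},
    {"linear":[0,0,0],"turn":[0,0,0]},
  ],
  fingers=0.45,
)

```text
time_s: 14.0
position: [0.6064, 0.1214, 0.12]
eef_rot: [3.099, 0.516, -0.008]
ft_force: [-0.2, 0.3, -0.9]
width: 0.547
finger_force: 0.0
```

step_arm(
  steps=[
    {"linear":[0,0,0],"turn":[0,0,0]},
    {"linear":[0,0,0],"turn":[0,0,0]},
    {"linear":[0,0,0],"turn":[0,0,0]},
    {"linear":[0,0,0],"turn":[0,0,0]},
    {"linear":[0,0,0],"turn":[0,0,0]},
    {"linear":[0,0,0],"turn":[0,0,0]},
  ],
  fingers=1,
  grip_force=50,
)

```text
time_s: 14.6
position: [0.6089, 0.1227, 0.1243]
eef_rot: [-3.099, -0.517, -0.002]
ft_force: [-1.8, 2.1, 6.9]
width: 0.199
finger_force: 52.1
```

Run:
```python
from h import *
for _ in range(3):
  p=snap('wrist');s=arm.get_state();M=R.from_rotvec(s['eef_rot']).as_matrix()
  print(s['position'],np.arctan2(M[1,1],M[0,1]),s['ft_force'],s['ft_torque'],s['width'],s['joint_pos'][5],s['joint_torque'][5])
```

```text
[0.6089382  0.12271929 0.12435826] -1.2401765174031505 [-1.98673744  1.81811508  5.94351604] [ 0.16765364  0.32618747 -0.02407499] 0.2004612750068021 1.4364009384977514 -0.03674849518574774
[0.60889218 0.12270059 0.12429081] -1.2401427434400536 [-1.32619487  2.48580565  6.40951641] [ 0.28148938  0.33128822 -0.02575933] 0.2009245884297358 1.4363789024931164 -0.03681844915263355
[0.60892594 0.12273394 0.12435302] -1.2401139340414657 [-1.8345435  1.2954601  6.840207 ] [ 0.25385725  0.36441658 -0.05058201] 0.19886422788886313 1.4363914679294636 -0.03685574512928724
```

step_arm(
  steps=[
    {"linear":[0,0,-0.0015],"turn":[0,0,0]},
    {"linear":[0,0,0],"turn":[0,0,2]},
    {"linear":[0,0,0],"turn":[0,0,2]},
    {"linear":[0,0,0],"turn":[0,0,2]},
    {"linear":[0,0,0],"turn":[0,0,0]},
  ],
)

```text
time_s: 15.25
position: [0.6082, 0.1225, 0.1246]
eef_rot: [-3.122, -0.353, 0.001]
ft_force: [-0.1, 2.0, -2.1]
width: 0.201
finger_force: 51.0
```

```bash
cat > st.py <<'E'
from h import *
for _ in range(2):
  p=snap('wrist');s=arm.get_state();M=R.from_rotvec(s['eef_rot']).as_matrix()
  print(s['time_s'],np.round(s['position'],4),'yaw',round(np.arctan2(M[1,1],M[0,1])+1.240,4),np.round(s['ft_force'],1),np.round(s['ft_torque'],3),round(s['width'],3),s['joint_pos'][5]-1.4364,s['joint_torque'][5])
E
python3 st.py
```

```text
15.3 [0.6083 0.1225 0.1246] yaw -0.1041 [-0.3  1.6 -2.1] [0.362 0.127 0.013] 0.197 0.10390614677454613 0.2547082398086786
15.35 [0.6083 0.1225 0.1246] yaw -0.1039 [-0.4  2.  -2.1] [ 0.332  0.168 -0.021] 0.202 0.10372092205096961 0.09700785158202052
```

step_arm(
  steps=[
    {"linear":[0,0,0],"turn":[0,0,2]},
    {"linear":[0,0,0],"turn":[0,0,2]},
    {"linear":[0,0,0],"turn":[0,0,0]},
  ],
)

```text
time_s: 15.65
position: [0.6083, 0.1225, 0.1247]
eef_rot: [-3.132, -0.245, 0.0]
ft_force: [-0.8, 2.5, -2.0]
width: 0.198
finger_force: 50.9
```

```bash
python3 st.py
```

```text
15.7 [0.6084 0.1225 0.1247] yaw -0.1734 [-0.4  1.1 -2.6] [0.469 0.05  0.016] 0.201 0.17318046985146496 0.24102039635181427
15.75 [0.6084 0.1225 0.1247] yaw -0.1732 [ 0.1  1.5 -1.2] [ 0.43   0.062 -0.004] 0.199 0.17301615908158574 0.08186439285054803
```

step_arm(
  steps=[
    {"linear":[0,0,0],"turn":[0,0,2]},
    {"linear":[0,0,0],"turn":[0,0,2]},
    {"linear":[0,0,0],"turn":[0,0,0]},
  ],
)

```text
time_s: 16.05
position: [0.6085, 0.1224, 0.1248]
eef_rot: [3.139, 0.136, 0.0]
ft_force: [-0.2, 0.8, -2.1]
width: 0.2
finger_force: 50.8
```

```bash
python3 st.py
```

```text
16.1 [0.6085 0.1224 0.1248] yaw -0.243 [ 0.4  2.1 -1.8] [ 0.28   0.01  -0.024] 0.193 0.2427687533144567 0.2278439886868
16.15 [0.6085 0.1224 0.1248] yaw -0.2429 [-0.1  0.9 -0.5] [ 0.268 -0.074 -0.002] 0.197 0.2426841109964133 0.06717796437442303
```

Past 0.2 rad with no torque, so clockwise is the loosening way. Continuing to 0.95 rad.

step_arm(
  steps=[
    {"linear":[0,0,0],"turn":[0,0,4]},
    {"linear":[0,0,0],"turn":[0,0,4]},
    {"linear":[0,0,0],"turn":[0,0,4]},
    {"linear":[0,0,0],"turn":[0,0,4]},
    {"linear":[0,0,0],"turn":[0,0,4]},
    {"linear":[0,0,0],"turn":[0,0,4]},
    {"linear":[0,0,0],"turn":[0,0,4]},
    {"linear":[0,0,0],"turn":[0,0,4]},
    {"linear":[0,0,0],"turn":[0,0,4]},
    {"linear":[0,0,0],"turn":[0,0,4]},
    {"linear":[0,0,0],"turn":[0,0,0]},
  ],
)

```text
time_s: 17.25
position: [0.6085, 0.1221, 0.1248]
eef_rot: [2.995, -0.946, 0.0]
ft_force: [0.3, -1.1, -0.8]
width: 0.201
finger_force: 50.9
```

```bash
python3 st.py
```

```text
17.3 [0.6084 0.1222 0.1248] yaw -0.9402 [ 0.1 -0.5 -1.7] [-0.048  0.006 -0.003] 0.2 0.940052279725875 0.46285313554108143
17.35 [0.6084 0.1222 0.1248] yaw -0.9399 [-1.1 -0.8 -0.8] [0.016 0.019 0.047] 0.202 0.9397175921857452 0.14222224708646536
```

step_arm(
  steps=[
    {"linear":[0,0,-0.002],"turn":[0,0,0]},
    {"linear":[0,0,-0.002],"turn":[0,0,0]},
    {"linear":[0,0,-0.002],"turn":[0,0,0]},
    {"linear":[0,0,0],"turn":[0,0,0]},
  ],
)

```text
time_s: 17.75
position: [0.6086, 0.1225, 0.1313]
eef_rot: [-2.996, 0.946, -0.001]
ft_force: [-0.3, -0.1, -1.3]
width: 0.197
finger_force: 50.9
```

step_arm(
  steps=[
    {"linear":[0,0,-0.005],"turn":[0,0,0]},
    {"linear":[0,0,-0.01],"turn":[0,0,0]},
    {"linear":[0,0,-0.01],"turn":[0,0,0]},
    {"linear":[0,0,-0.01],"turn":[0,0,0]},
    {"linear":[0,0,-0.01],"turn":[0,0,0]},
    {"linear":[0,0,-0.01],"turn":[0,0,0]},
    {"linear":[0,0,-0.01],"turn":[0,0,0]},
    {"linear":[0,0,-0.005],"turn":[0,0,0]},
    {"linear":[0,0,0],"turn":[0,0,0]},
    {"linear":[0,0,0],"turn":[0,0,0]},
    {"linear":[0,0,0],"turn":[0,0,0]},
    {"linear":[0,0,0],"turn":[0,0,0]},
    {"linear":[0,0,0],"turn":[0,0,0]},
  ],
)

```text
time_s: 19.05
position: [0.6082, 0.1224, 0.2004]
eef_rot: [2.995, -0.946, -0.001]
ft_force: [-0.0, 1.1, -1.0]
width: 0.202
finger_force: 50.9
```

```bash
python3 st.py
python3 - <<'E'
from h import *
s=snap('side');w=snap('wrist')
a=cv2.resize(s['frame'][120:250,260:420],(480,390),interpolation=2); b=cv2.resize(w['frame'][100:400,160:480],(320,390)) [:, :]
b=cv2.resize(w['frame'],(320,200)); b=cv2.copyMakeBorder(b,0,190,0,0,cv2.BORDER_CONSTANT)
cv2.imwrite('pics/m6.png',cv2.hconcat([a,b])[:,:,::-1])
E
```

```text
19.1 [0.6083 0.1224 0.2005] yaw -0.9427 [ 0.4  0.1 -1.7] [ 0.016  0.01  -0.021] 0.2 0.9424398554696136 3.0225440923459246e-05
19.15 [0.6083 0.1224 0.2005] yaw -0.9427 [-0.7 -0.1 -1.7] [-0.025 -0.04   0.027] 0.195 0.942443135973714 -9.930171245287056e-06
```

View pics/m6.png

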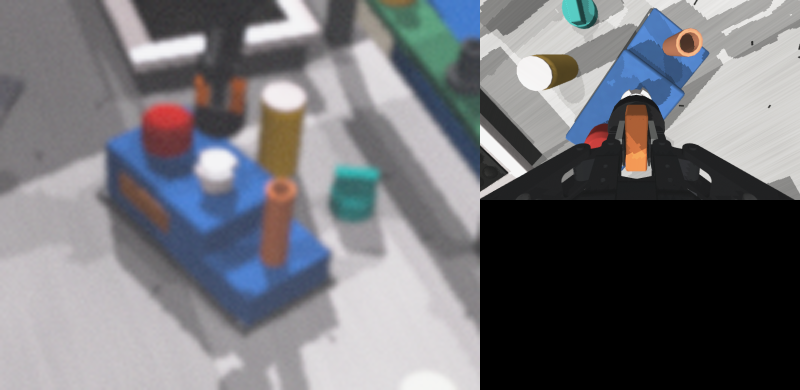

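The side view shows the cap held at (220,110) above the bare white neck at (215,170). The copper tube stands upright on the ledge at (277,225), and the bystanders haven't moved.

```bash
python3 -c "
from plant import arm
print(arm.sign_off())"
```

```text
the job is handed in; nothing more can be done
None
```

The job is handed in at about 19 s: the standpipe is home on the spigot and released, the cap loosened clockwise (seen from above), and the arm is holding it level about 7.5 cm above where it sat on the neck.

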